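Lay up the valve and unscrew its cap of unknown thread

ROBOT

A 6-joint arm with a two-finger parallel gripper is mounted at the origin on a cart in front of the work surface, level with it; the furniture and walls round the work are solid. World frame = base frame: x ahead of the robot, y to its left, z up, the work surface at z = 0. Lengths are in m, angles in rad, forces in N, time in s.
With the tool pointing down it reaches from about 0.35 to 0.85 m from the base axis. Payload 8.1 kg.
Tool frame: the origin (TCP) lies midway between the tips of the shut fingers; the grasp point (between the pads) lies 19 mm behind it; z points along the fingers, y is the line along which they close (so a half turn about z gives the same grasp; the last joint's range is limited). The gripper opens to 85 mm and grips with 20 to 120 N. Pads are 22 mm wide; open, the fingers measure 114 mm over their backs; the gripper's body (76 mm by 85 mm) begins 54 mm behind the grasp point. The pads swing forward as they close: fully open they stand 13 mm farther back than shut.
Start: joints at [1.034, 0.13, 1.488, -0, 1.523, -0.085], TCP at [0.262, 0.54, 0.231] pointing down, gripper open.
Joint ranges: [-2.96, 2.96], [-0.89, 2.26], [0.02, 2.5], [-1.34, 4.48], [0, 2.73], [-2.66, 2.66]. Speed limits (rad/s): [2.39, 2.39, 2.79, 3.14, 3.14, 3.14].

INTERFACE

Orientations are given as a unit quaternion [x, y, z, w].
In Python, from cell import r gives the robot as it stands.
- The arm moves only by the tool run_rows, called after ">>>" as name([rows], argument=value, ...), one row to a line, values as JSON. Schema: {"type":"object","properties":{"rows":{"type":"array","items":{"type":"array","prefixItems":[{"type":"array","items":{"type":"number"},"minItems":3,"maxItems":3},{"type":"array","items":{"type":"number"},"minItems":3,"maxItems":3}],"minItems":2,"maxItems":2},"minItems":1,"maxItems":8},"aperture":{"type":"number"},"force":{"type":"number"},"only":{"type":"string"},"quiet":{"type":"boolean"},"lines":{"type":"string"}},"required":["rows"],"additionalProperties":false}. rows is a list of rows, 1 to 8 of them, each written [[dx, dy, dz], [rx, ry, rz]]: dx, dy, dz in m, then a rotation vector rx, ry, rz in rad; each row is the pose to reach, as a shift and turn from the pose commanded when the call began, along the tool's axes at that moment; what a row does not reach only later rows make up. A row lasts 1/12 s, in which the tool goes at most 0.0417 m and 0.125 rad, less where a joint would pass 70% of its speed; a pose out of reach is approached as far as the arm can. aperture is the finger opening in m, set as the call begins (left out keeps the last). The fingers move at their own pace and stop on an object; force is the grip in N (left out, the last holds). Time passes only in rows, so rows that do not move let the fingers close. The tool returns the time, the measured TCP pose, the force, the opening and the grip force at its end. only (a regular expression) keeps the lines of the reply that match it, lines (a string "A,B") keeps lines A to B, and quiet returns only ok. Input that does not fit is refused with a message, and nothing moves.
- r.get_state(): the state, without advancing time (a new reading comes with each control period).
- r.grab_frame(name): name is "scene" or "top" or "wrist"; returns the picture (420x560x3 uint8, blue, green, red); there is no depth.
- r.get_calibration(name): a dict with "fovy" (degrees; the focal length in pixels is half the picture's height over the tangent of half this angle, whatever the lens; pixels are square), "cx", "cy" (the principal point, pixels), "dist_coeffs" ([k1, k2, p1, p2, k3] as OpenCV has them; the pictures are not rectified), "R" (3x3) and "t" (3): a world point X has camera coordinates R X + t; the wrist camera has in their place "T_tool_cam" (4x4, takes a point from camera to tool coordinates, whose origin is the TCP and whose axes are the flange's). Camera axes: x right, y down, z forward; pixel columns grow to the right and rows downward; lengths in m; the calibration is good to about 2 mm. A picture is of the moment at which its call begins: read the wrist's pose just before it. get_calibration takes no time and is no camera call.
- r.finish_job(): hands the job in; it is judged then, once.
The state is a dict: "t": time; "q": joint angles; "qd": joint speeds; "joint_torque": joint torques, N m; "position": TCP position; "tool_rot": TCP orientation; "force": force on the tool from outside, world axes, zero at the start; "torque": the same for the moment, N m; "grip_width": finger opening in m; "grip_force": force on a finger pad.
Only numpy, scipy, OpenCV 4.12 (cv2) and the standard library are available. Lean on these libraries where they do the work, as an engineer would, in place of code of your own. Each camera call takes 0.05 s, during which the arm holds its last target. There are 200 camera calls.

TASK

Lay up the valve in the round pocket of the plywood jig: first the valve body, hub up and sitting flat on the pocket's floor, then the spacer ring over its hub, flat on the shoulder. Then unscrew the cap from the stud next to the pocket - its thread may be left-hand or right-hand, so try it gently both ways to find which way it loosens - and lift it off. Finish while holding the cap in the gripper, level and still, over the middle of the valve and a few centimetres clear of it; leave the other cap and the things lying around where they are.

Things in the scene. Friction and masses are not known exactly. Their poses are not given: they have to be found in the camera images.
- jig: Plywood block screwed to the bench, 90 x 320 mm and 40 mm high, long along its own y; it never moves. Origin: centre of its underside; z up. Along its centre line stand, 110 mm apart: the round pocket (y = +110 mm), the stud of the cap to take (y = 0), the stud of the other cap (y = -110 mm). Its flat top is at z = 40 mm.
- pocket (a point): Centre of the floor of the jig's round pocket, 12 mm below the jig's top (28 mm above the bench). The pocket is 54 mm across and open at the top; axes as the jig's.
- stud (a point): Foot of the stud that carries the cap to take, on its axis, at the height of the jig's top. The stud is 31 mm high; its coarse thread, hidden under the cap, is right-hand (loosens counter-clockwise seen from above) or left-hand (loosens clockwise), differently each time. The other stud's thread runs the other way.
- valve_body: Loose steel turned part standing hub up on the bench, 220 g or so: a round flange 50 mm across and 16 mm high, on it a hub 30 mm across up to 38 mm in all (its last 4 mm taper to 24 mm). Origin: centre of the underside, z up through the hub. Grip it by the hub.
- spacer: Loose steel ring lying on the bench, 48 mm outside, 36 mm inside, 14 mm high. Origin: centre of the underside. In place it lies on the valve body's shoulder, 16 mm above the valve body's origin, round the hub.
- cap: The cap to take: knurled round dark steel cap, closed on top, open below, 48 mm across, 38 mm high, about 120 g, with a low bar 36 x 6 x 2 mm across its top along its own x. Origin: centre of its open rim, z up to its closed top. At the start it is screwed home: rim about 5 mm above the jig's top, x axis along the jig's x within 2 degrees.
- cap_top (a point): Centre of the cap's closed top, 38 mm above its rim. Turned the wrong way the cap stops within 7 degrees (11 if forced; a light grip then slips round it); the right way it turns easily, rises 4 mm by itself over the first 55 degrees, is free to lift from 75 degrees on (held down before that) and meets the next stop at 135 degrees. Lift it 30 mm to clear the stud.
- other_cap: The second cap, of the same shape, on the far stud, 110 mm from the first and 220 mm from the pocket; stays where it is.
- block: Loose wooden offcut block, 50 x 75 x 40 mm, a bystander. Origin: centre of its underside.
- tape: Loose roll of tape lying flat, 100 mm across, 25 mm high, a bystander. Origin: centre of its underside.

How it is judged:
By the outcome, as a careful person would: the job done as asked, in the order asked, and still so for the second after the job is handed in, while the arm keeps its last pose, push and grip.
It also fails if it takes over 72 s, if anything falls off the work surface, if the arm or the gripper's body presses on something with over 40 N, if the wrist force passes 120 N, or if a joint passes its speed limit or range.

## Working session

There is one attempt and no reset: what is moved stays moved. The work goes in short steps, Python scripts to look and compute and a tool call to move; the robot and the scene stay as the last step left them, time stands still between calls to the robot, and variables do not carry over. Pictures are saved under pics/ and viewed, at most 10 in all, crops included, and the job is handed in when it is done.

```bash
ls; mkdir -p pics; python3 - <<'E'
from cell import r
import cv2,numpy as np
s=r.get_state();print({k:np.round(v,3).tolist() for k,v in s.items()})
for n in("scene","top","wrist"):
    im=r.grab_frame(n);cv2.imwrite(f"pics/{n}0.png",im)
    c=r.get_calibration(n);print(n,{k:np.round(v,4).tolist() for k,v in c.items()})
a=cv2.imread("pics/scene0.png");b=cv2.imread("pics/top0.png")
E
```

```text
pics
{'t': 0.0, 'q': [1.034, 0.131, 1.489, -0.0, 1.523, -0.085], 'qd': [0.001, -0.002, -0.001, -0.0, 0.001, 0.001], 'joint_torque': [0.001, -56.938, -50.056, -0.0, 0.015, -0.0], 'position': [0.262, 0.539, 0.23], 'tool_rot': [0.224, 0.975, -0.001, -0.0], 'force': [-0.262, -0.307, -0.802], 'torque': [0.029, 0.02, -0.027], 'grip_force': 0.0, 'grip_width': 0.086}
scene {'fovy': 53.0417, 'cx': 279.3636, 'cy': 209.111, 'dist_coeffs': [0.0117, 0.0, 0.0, 0.0, 0.0], 'R': [[0.9015, -0.4325, 0.0171], [-0.1787, -0.4079, -0.8954], [0.3942, 0.8041, -0.445]], 't': [-0.5128, 0.0948, 1.4325]}
top {'fovy': 50.7433, 'cx': 281.244, 'cy': 213.1461, 'dist_coeffs': [-0.1474, 0.0, 0.0, 0.0, 0.0], 'R': [[0.0123, -0.9998, 0.0158], [-0.9886, -0.0145, -0.1502], [0.1504, -0.0138, -0.9885]], 't': [-0.2047, 0.4632, 1.27]}
wrist {'fovy': 61.5275, 'cx': 279.8543, 'cy': 207.6018, 'dist_coeffs': [-0.03, 0.0, 0.0, 0.0, 0.0], 'T_tool_cam': [[0.0011, -0.9467, -0.3221, 0.0829], [1.0, 0.0006, 0.0015, 0.0], [-0.0013, -0.3221, 0.9467, -0.1435], [0.0, 0.0, 0.0, 1.0]]}
```

View pics/top0.png

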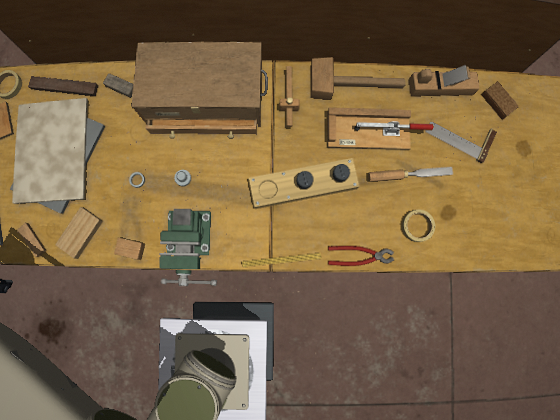

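View pics/scene0.png

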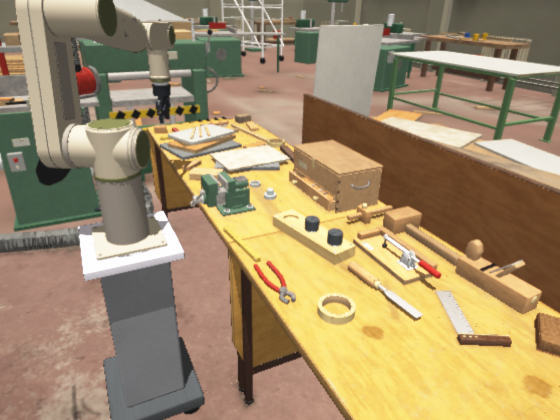

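The top view shows the ring near pixel (137,180), the valve body at (182,177), the pocket at (268,188), the cap to take at (304,179) and the other cap at (341,172). A tall vise stands at (185,235) and the chest at (200,80).

```bash
cat > h.py <<'E'
import numpy as np,cv2
from cell import r
from scipy.spatial.transform import Rotation as Ro
def cam(n,s=None):
    c=r.get_calibration(n);f=210/np.tan(np.radians(c["fovy"])/2)
    K=np.array([[f,0,c["cx"]],[0,f,c["cy"]],[0,0,1]])
    if n=="wrist":
        T=np.array(c["T_tool_cam"]);Rt=Ro.from_quat(s["tool_rot"]).as_matrix()
        Rw=Rt@T[:3,:3];o=Rt@T[:3,3]+np.array(s["position"])
    else:
        Rw=np.array(c["R"]).T;o=-Rw@np.array(c["t"])
    return K,np.array(c["dist_coeffs"]),Rw,o
def cast(n,px,z,s=None):
    K,d,Rw,o=cam(n,s)
    u=cv2.undistortPoints(np.array(px,float).reshape(-1,1,2),K,d).reshape(-1,2)
    v=np.c_[u,np.ones(len(u))]@Rw.T
    return o+v*((z-o[2])/v[:,2])[:,None]
def proj(n,P,s=None):
    K,d,Rw,o=cam(n,s)
    return cv2.projectPoints(np.array(P,float).reshape(-1,3),cv2.Rodrigues(Rw.T)[0],-Rw.T@o,K,d)[0].reshape(-1,2)
def go(p,yaw=None,s=None):
    "shift in tool axes to reach TCP p; turn about tool z so closing line is at yaw"
    s=s or r.get_state();R=Ro.from_quat(s["tool_rot"]);M=R.as_matrix()
    print("shift",np.round(R.inv().apply(np.array(p)-s["position"]),4),"tcp",np.round(s["position"],4),"yaw_y",round(np.degrees(np.arctan2(M[1,1],M[0,1])),2),"tilt z",np.round(M[:,2],4))
    t=[0,0,-1.];print(" level rotvec(tool)",np.round(R.inv().apply(np.cross(M[:,2],t)),4))
    return R
def shot(n,f):
    s=r.get_state();im=r.grab_frame(n);cv2.imwrite(f"pics/{f}.png",im);return s,im
E
python3 - <<'E'
from h import *
for k,px,z in[("ring",(137,180),.014),("valve",(182,177),.038),("pocket",(268,188),.034),("cap",(304.5,179),.083),("other",(341,172),.083),("viseTop",(180,215),.08)]:
    print(k,np.round(cast("top",[px],z)[0],4))
print("jigcorners",np.round(cast("top",[(247,179),(354,158),(359,185),(252,207)],.04),3).tolist())
im=cv2.imread("pics/top0.png")[120:290,90:390];cv2.imwrite("pics/top0c.png",cv2.resize(im,None,fx=2.6,fy=2.6,interpolation=3))
go([0.5,.2,.2])
E
```

```text
ring [0.5659 0.2458 0.014 ]
valve [0.571  0.1006 0.038 ]
pocket [ 0.5416 -0.158   0.034 ]
cap [ 0.5594 -0.2637  0.083 ]
other [ 0.5822 -0.3698  0.083 ]
viseTop [0.4497 0.0918 0.08  ]
jigcorners [[0.567, -0.095, 0.04], [0.637, -0.417, 0.04], [0.554, -0.43, 0.04], [0.482, -0.112, 0.04]]
shift [-0.3626 -0.2013  0.0307] tcp [0.2617 0.5395 0.2305] yaw_y 64.11 tilt z [-7.0e-04 -1.3e-03 -1.0e+00]
 level rotvec(tool) [-0.0014 -0.0001 -0.    ]
```

View pics/top0c.png

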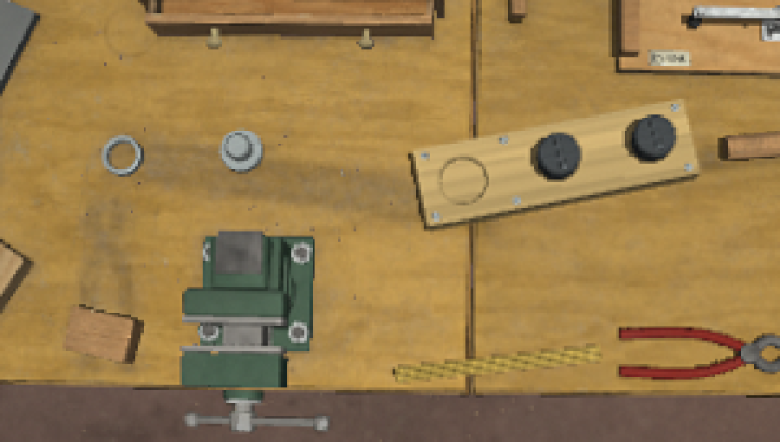

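The crop confirms the layout. The ring is at crop (123,155), the valve at (241,151), the pocket at (464,181) and the caps at (557,155) and (653,137). The jig is yawed about 12°. Next I move over the valve and ring with the wrist camera.

>>> run_rows([
  [[-0.03,-0.017,0.005],[0,0,-0.04]],
  [[-0.06,-0.034,0.01],[0,0,-0.09]],
  [[-0.095,-0.052,0.015],[0,0,-0.15]],
  [[-0.13,-0.071,0.02],[0,0,-0.21]],
  [[-0.165,-0.09,0.025],[0,0,-0.27]],
  [[-0.2,-0.109,0.03],[0,0,-0.33]],
  [[-0.235,-0.128,0.035],[0,0,-0.39]],
  [[-0.27,-0.147,0.04],[0,0,-0.45]],
], aperture=0.085)

```text
t: 0.82
position: [0.4412, 0.2879, 0.1909]
tool_rot: [-0.001, 1.0, -0.0, -0.0]
force: [0.1, -0.0, 0.0]
grip_width: 0.0847
grip_force: 0.0
```

```bash
python3 - <<'E'
from h import *
go([0.569,.135,.16])
E
```

```text
shift [-0.1275 -0.1531  0.0309] tcp [0.4412 0.2879 0.1909] yaw_y 90.08 tilt z [-1.e-04 -0.e+00 -1.e+00]
 level rotvec(tool) [-0.     -0.0001 -0.    ]
```

>>> run_rows([
  [[-0.025,-0.03,0.006],[0,0,0]],
  [[-0.05,-0.06,0.012],[0,0,0]],
  [[-0.075,-0.09,0.018],[0,0,0]],
  [[-0.1,-0.12,0.024],[0,0,0]],
  [[-0.128,-0.153,0.031],[0,0,0]],
  [[-0.128,-0.153,0.031],[0,0,0]],
  [[-0.128,-0.153,0.031],[0,0,0]],
])

```text
t: 1.4
position: [0.5689, 0.1341, 0.159]
tool_rot: [0.003, 1.0, -0.0, -0.001]
force: [-0.1, 0.5, 0.6]
grip_width: 0.0849
grip_force: 0.0
```

```bash
python3 - <<'E'
from h import *
s,im=shot("wrist","w1")
go([.571,.1,.1],s=s)
print(proj("wrist",[[.571,.1006,.038],[.566,.2458,.014]],s))
hsv=cv2.cvtColor(im,cv2.COLOR_BGR2HSV)
m=((hsv[...,1]<70)&(hsv[...,2]>90)).astype(np.uint8)*255
cs,_=cv2.findContours(m,cv2.RETR_LIST,cv2.CHAIN_APPROX_NONE)
for c in cs:
    if cv2.contourArea(c)>300: print(cv2.contourArea(c),cv2.minEnclosingCircle(c),cv2.fitEllipse(c))
E
```

```text
shift [-0.0024 -0.034   0.059 ] tcp [0.5689 0.1341 0.159 ] yaw_y 89.68 tilt z [-2.e-03 -5.e-04 -1.e+00]
 level rotvec(tool) [-0.0005 -0.002   0.    ]
[[237.01327082 201.87854606]
 [410.75143388 186.90864088]]
1342.5 ((558.0, 336.0), 39.012916564941406) ((546.536376953125, 340.9588928222656), (34.304901123046875, 76.47470092773438), 6.783198833465576)
692.0 ((152.0, 308.0), 35.84699630737305) ((145.1609344482422, 310.8078308105469), (14.593975067138672, 84.47608184814453), 28.6761531829834)
666.0 ((408.0, 307.5), 35.79465103149414) ((416.1258850097656, 313.1837463378906), (14.10708999633789, 88.14606475830078), 151.77462768554688)
1174.5 ((414.7952880859375, 188.212158203125), 22.205829620361328) ((413.94915771484375, 187.83364868164062), (34.530975341796875, 42.280574798583984), 64.66651916503906)
2677.0 ((247.1366729736328, 197.57322692871094), 30.06839370727539) ((247.12522888183594, 197.4347686767578), (57.93522644042969, 58.88640213012695), 76.04827880859375)
2492.0 ((413.9006652832031, 188.7218475341797), 29.73369789123535) ((413.64068603515625, 188.21475219726562), (54.423133850097656, 58.35554885864258), 72.80219268798828)
11009.5 ((199.5, 35.0), 98.90029907226562) ((201.92434692382812, 33.61635971069336), (83.24696350097656, 185.5860137939453), 93.5413589477539)
```

View pics/w1.png

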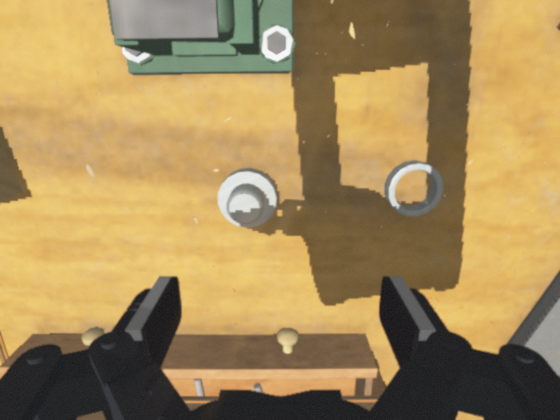

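The wrist view shows the valve flange centred at (247,197.5), its hub at (247,203), and the ring at (413.8,188.4), with nothing close around them.

```bash
python3 - <<'E'
from h import *
s=r.get_state()
for px,z in[((247.1,197.5),.013),((413.8,188.4),.010)]:
    p=cast("wrist",[px],z,s)[0];print(np.round(p,4),np.linalg.norm(cast("wrist",[(px[0]+29.4,px[1])],z,s)[0]-p)); go([p[0],p[1],.1],s=s)
E
```

```text
[0.5747 0.1078 0.013 ] 0.02529360074745168
shift [-0.0067 -0.0278  0.0595] tcp [0.5683 0.1356 0.1595] yaw_y 89.77 tilt z [-1.6e-03  1.0e-04 -1.0e+00]
 level rotvec(tool) [ 0.0001 -0.0016  0.    ]
[0.5678 0.252  0.01  ] 0.0257727001174011
shift [0.0008 0.1164 0.0595] tcp [0.5683 0.1356 0.1595] yaw_y 89.77 tilt z [-1.6e-03  1.0e-04 -1.0e+00]
 level rotvec(tool) [ 0.0001 -0.0016  0.    ]
```

>>> run_rows([
  [[-0.002,-0.01,0.02],[0,0,0]],
  [[-0.005,-0.02,0.04],[0,0,0]],
  [[-0.0065,-0.0275,0.07],[0,0,0]],
  [[-0.0065,-0.0275,0.09],[0,0,0]],
  [[-0.0065,-0.0275,0.09],[0,0,0]],
  [[-0.0065,-0.0275,0.09],[0,0,0]],
])

```text
t: 1.95
position: [0.5731, 0.1101, 0.0695]
tool_rot: [0.0, 1.0, -0.0, -0.002]
force: [-0.1, 0.7, 1.0]
grip_width: 0.0849
grip_force: 0.0
```

```bash
cat >> h.py <<'E'
def blobs(im,smax=70,vmin=90,amin=1500,show=True):
    hsv=cv2.cvtColor(im,cv2.COLOR_BGR2HSV)
    m=((hsv[...,1]<smax)&(hsv[...,2]>vmin)).astype(np.uint8)*255
    m=cv2.morphologyEx(m,cv2.MORPH_CLOSE,np.ones((5,5),np.uint8))
    cs,_=cv2.findContours(m,cv2.RETR_LIST,cv2.CHAIN_APPROX_NONE);o=[]
    for c in cs:
        if cv2.contourArea(c)>amin:
            e=cv2.fitEllipse(cv2.convexHull(c));print(cv2.contourArea(c),np.round(e[0],1),np.round(e[1],1),np.round(cv2.minEnclosingCircle(c)[0],1));o.append(c)
    return o
E
python3 - <<'E'
from h import *
s,im=shot("wrist","w2");blobs(im)
print(proj("wrist",[[.5747,.1078,.016],[.5747,.1078,.038]],s))
go([.5747,.1078,.016],s=s)
E
```

```text
1583.5 [500.8 220.8] [36.9 56.9] [499.5 220. ]
5195.0 [272.4 233.4] [81.7 83.4] [272.5 233.6]
4912.0 [502.  220.9] [75.3 86.2] [502.5 221. ]
11058.0 [226.5  30.5] [ 84.1 285. ] [222.   12.5]
[[275.58530888 234.87671584]
 [275.17465923 250.67095468]]
shift [-0.0017 -0.0023  0.0535] tcp [0.5731 0.1101 0.0695] yaw_y 89.98 tilt z [-0.003 -0.    -1.   ]
 level rotvec(tool) [-0.    -0.003  0.   ]
```

View pics/w2.png

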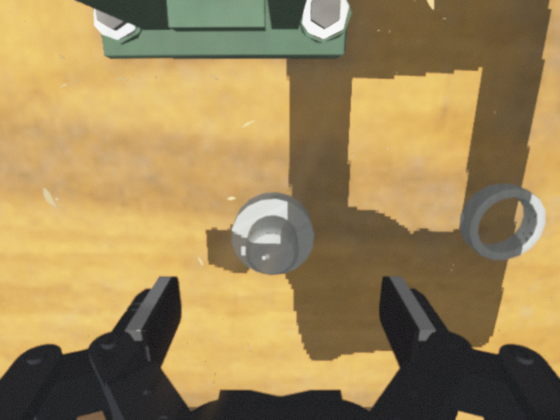

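The flange is at (272.4,233.5), between the fingers (inner pads at columns 180 and 380) and slightly left of their midline at 280.

```bash
python3 - <<'E'
from h import *
s=r.get_state()
for i in range(3):
    s=r.get_state()
    for px,z in[((272.4,233.4),.014),((502.2,220.9),.012)]:
        p=cast("wrist",[px],z,s)[0];print(np.round(p,4)); go([p[0],p[1],.016],s=s)
    r.grab_frame("wrist")
E
```

```text
[0.5771 0.1059 0.014 ]
shift [-0.0024 -0.0043  0.0553] tcp [0.5747 0.1102 0.0713] yaw_y 89.98 tilt z [ 4.e-04  3.e-04 -1.e+00]
 level rotvec(tool) [ 0.0003  0.0004 -0.    ]
[0.5697 0.2491 0.012 ]
shift [0.0051 0.139  0.0553] tcp [0.5747 0.1102 0.0713] yaw_y 89.98 tilt z [ 4.e-04  3.e-04 -1.e+00]
 level rotvec(tool) [ 0.0003  0.0004 -0.    ]
[0.5786 0.1058 0.014 ]
shift [-0.0028 -0.0043  0.0563] tcp [0.5757 0.1101 0.0723] yaw_y 89.97 tilt z [ 2.4e-03  4.0e-04 -1.0e+00]
 level rotvec(tool) [ 0.0004  0.0024 -0.    ]
[0.5712 0.2498 0.012 ]
shift [0.0047 0.1397 0.0563] tcp [0.5757 0.1101 0.0723] yaw_y 89.97 tilt z [ 2.4e-03  4.0e-04 -1.0e+00]
 level rotvec(tool) [ 0.0004  0.0024 -0.    ]
[0.5794 0.1057 0.014 ]
shift [-0.003  -0.0043  0.0568] tcp [0.5762 0.11   0.0728] yaw_y 89.96 tilt z [ 3.5e-03  5.0e-04 -1.0e+00]
 level rotvec(tool) [0.0005 0.0034 0.    ]
[0.572 0.25  0.012]
shift [0.0045 0.14   0.0568] tcp [0.5762 0.11   0.0728] yaw_y 89.96 tilt z [ 3.5e-03  5.0e-04 -1.0e+00]
 level rotvec(tool) [0.0005 0.0034 0.    ]
```

>>> run_rows([
  [[-0.003,-0.0043,0.02],[0,0,0]],
  [[-0.003,-0.0043,0.035],[0,0,0]],
  [[-0.003,-0.0043,0.04],[0,0,0]],
  [[-0.003,-0.0043,0.04],[0,0,0]],
  [[-0.003,-0.0043,0.04],[0,0,0]],
  [[-0.003,-0.0043,0.04],[0,0,0]],
  [[-0.003,-0.0043,0.04],[0,0,0]],
  [[-0.003,-0.0043,0.04],[0,0,0]],
], aperture=0.055)

```text
t: 2.82
position: [0.5786, 0.1048, 0.0314]
tool_rot: [0.001, 1.0, 0.0, 0.001]
force: [0.9, -0.1, 0.3]
grip_width: 0.0547
grip_force: 0.0
```

```bash
python3 - <<'E'
from h import *
go([0.5771,.1059,.016])
s,im=shot("wrist","w3");c=blobs(im)
go([0.5771,.1059,.016])
E
```

```text
shift [0.0015 0.0011 0.0154] tcp [0.5786 0.1048 0.0314] yaw_y 89.9 tilt z [ 1.7e-03  2.0e-04 -1.0e+00]
 level rotvec(tool) [ 0.0002  0.0017 -0.    ]
7788.0 [281.2 252.1] [ 99.6 102. ] [281.8 252.6]
2768.0 [560.7 235.6] [ 92.2 115.1] [549.7 236. ]
9868.0 [214.1  15.5] [ 47.2 412.6] [219.    1.9]
shift [0.0014 0.0011 0.0152] tcp [0.5784 0.1047 0.0312] yaw_y 89.9 tilt z [ 1.4e-03  1.0e-04 -1.0e+00]
 level rotvec(tool) [ 0.0001  0.0014 -0.    ]
```

View pics/w3.png

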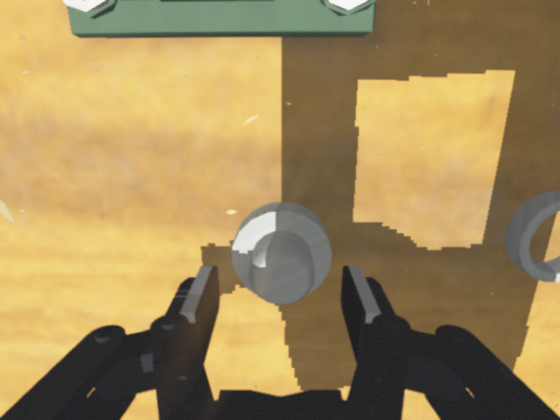

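The flange is centred at (281.2,252.2), midway between the pads (columns 217 and 343). I descend and grip.

```bash
python3 - <<'E'
from h import *
s=r.get_state();p=cast("wrist",[(281.2,252.2)],.014,s)[0];print(p);go([p[0],p[1],.0165],s=s)
E
```

```text
[0.57407891 0.1056739  0.014     ]
shift [0.0044 0.0009 0.0147] tcp [0.5784 0.1047 0.0312] yaw_y 89.9 tilt z [ 1.4e-03  1.0e-04 -1.0e+00]
 level rotvec(tool) [ 0.0001  0.0014 -0.    ]
```

>>> run_rows([
  [[0.004,0.001,0.008],[0,0,0]],
  [[0.004,0.001,0.0145],[0,0,0]],
  [[0.004,0.001,0.0145],[0,0,0]],
  [[0.004,0.001,0.0145],[0,0,0]],
])

```text
t: 3.2
position: [0.5727, 0.1056, 0.0145]
tool_rot: [0.001, 1.0, -0.0, -0.001]
force: [0.1, 0.6, 0.1]
grip_width: 0.0547
grip_force: 0.0
```

>>> run_rows([
  [[0,0,0],[0,0,0]],
  [[0,0,0],[0,0,0]],
  [[0,0,0],[0,0,0]],
  [[0,0,0],[0,0,0]],
  [[0,0,0],[0,0,0]],
  [[0,0,0],[0,0,0]],
], aperture=0.02, force=60)

```text
t: 3.7
position: [0.5743, 0.1056, 0.0163]
tool_rot: [0.001, 1.0, -0.0, 0.0]
force: [0.2, -0.2, 3.1]
grip_width: 0.0279
grip_force: 59.8
```

```bash
python3 -c "
from h import *
go([.57,.11,.1])"
```

```text
shift [ 0.0042  0.0044 -0.0837] tcp [0.5743 0.1056 0.0163] yaw_y 89.9 tilt z [ 9.e-04 -0.e+00 -1.e+00]
 level rotvec(tool) [-0.      0.0009  0.    ]
```

>>> run_rows([
  [[0,0,-0.02],[0,0,0]],
  [[0,0,-0.05],[0,0,0]],
  [[0,0,-0.085],[0,0,0]],
  [[0,-0.03,-0.105],[0,0,-0.04]],
  [[0,-0.065,-0.105],[0,0,-0.08]],
  [[0,-0.1,-0.105],[0,0,-0.12]],
  [[0,-0.135,-0.105],[0,0,-0.16]],
  [[0,-0.17,-0.105],[0,0,-0.21]],
])

```text
t: 4.37
position: [0.5728, -0.0656, 0.1203]
tool_rot: [-0.105, 0.994, 0.0, -0.0]
force: [0.9, -0.1, -1.9]
grip_width: 0.0277
grip_force: 59.9
```

>>> run_rows([
  [[0.018,-0.028,0],[0,0,0]],
  [[0.02,-0.06,0],[0,0,0]],
  [[0.02,-0.085,0],[0,0,0]],
  [[0.02,-0.085,0],[0,0,0]],
  [[0.02,-0.085,0],[0,0,0]],
  [[0.02,-0.085,0],[0,0,0]],
  [[0.02,-0.085,0],[0,0,0]],
  [[0.02,-0.085,0],[0,0,0]],
])

```text
t: 5.03
position: [0.5713, -0.1504, 0.1205]
tool_rot: [-0.105, 0.995, 0.0, -0.0]
force: [-0.1, 0.4, -3.0]
grip_width: 0.0281
grip_force: 60.1
```

```bash
python3 - <<'E'
from h import *
s,im=shot("wrist","w4");go([.545,-.153,.06],s=s)
print(proj("wrist",[[.545,-.153,.04]],s))
E
```

```text
shift [0.0263 0.0029 0.0605] tcp [ 0.5713 -0.1504  0.1205] yaw_y 102.01 tilt z [-7.e-04  4.e-04 -1.e+00]
 level rotvec(tool) [ 0.0006 -0.0005 -0.    ]
[[283.95452019 178.93428789]]
```

View pics/w4.png

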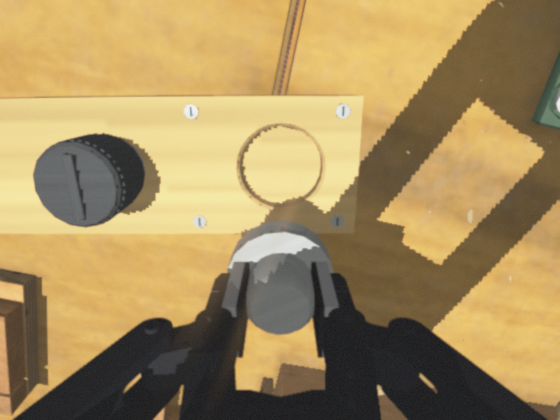

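The pocket rim spans columns 238–323 and rows 123–208, centred near (280.5,165). The held flange's near arc tops out at about (280,222), and the jig's edges are parallel to the image rows. I fit both circles.

```bash
cat >> h.py <<'E'
from scipy.optimize import least_squares
def circ(P,R):
    f=least_squares(lambda c:np.hypot(*(P[:,:2]-c).T)-R,P[:,:2].mean(0),loss="soft_l1",f_scale=.0005)
    print("circle",np.round(f.x,4),"n",len(P),"mad",np.median(abs(f.fun)));return f.x
def rays(im,c,r0,r1,a0,a1,mode):
    g=cv2.GaussianBlur(cv2.cvtColor(im,cv2.COLOR_BGR2HSV)[...,1 if mode=="sat" else 2].astype(float),(0,0),1);o=[]
    for a in np.radians(np.arange(a0,a1,3)):
        R=np.arange(r0,r1,.5);x=c[0]+R*np.cos(a);y=c[1]+R*np.sin(a)
        v=cv2.remap(g.astype(np.float32),x.astype(np.float32)[None],y.astype(np.float32)[None],1)[0]
        i=np.argmax(np.gradient(v)) if mode=="sat" else np.argmin(v)
        o.append((x[i],y[i]))
    return np.array(o)
E
python3 - <<'E'
from h import *
s=r.get_state();im=cv2.imread("pics/w4.png")
pk=circ(cast("wrist",rays(im,(280.5,165),36,48,150,390,"dark"),.04,s),.027)
q=rays(im,(280.5,275),40,62,-150,-30,"sat")
zb=s["position"][2]-.0163
v=circ(cast("wrist",q,zb,s),.025)
print(np.round(q[::8],0).tolist())
print("valve-tcp",v-s["position"][:2],"need",pk-v)
M=Ro.from_quat(s["tool_rot"]);d=pk-v;print(M.inv().apply([d[0],d[1],0]))
E
```

```text
circle [ 0.5382 -0.1562] n 80 mad 0.0003852073894166901
circle [ 0.5745 -0.1495] n 40 mad 8.96796575378632e-05
[[235.0, 248.0], [248.0, 231.0], [269.0, 222.0], [292.0, 222.0], [312.0, 231.0]]
valve-tcp [0.00303617 0.00102854] need [-0.0362541 -0.0066876]
[3.68520893e-02 1.00352666e-03 1.15656512e-05]
```

>>> run_rows([
  [[0.02,0.001,0.01],[0,0,0]],
  [[0.037,0.001,0.03],[0,0,0]],
  [[0.037,0.001,0.045],[0,0,0]],
  [[0.037,0.001,0.045],[0,0,0]],
  [[0.037,0.001,0.045],[0,0,0]],
  [[0.037,0.001,0.045],[0,0,0]],
  [[0.037,0.001,0.045],[0,0,0]],
  [[0.037,0.001,0.045],[0,0,0]],
])

```text
t: 5.75
position: [0.5364, -0.1585, 0.0773]
tool_rot: [-0.104, 0.995, -0.001, 0.001]
force: [-0.3, 0.1, -3.6]
grip_width: 0.0279
grip_force: 60.1
```

```bash
python3 - <<'E'
from h import *
s,im=shot("wrist","w5");go([.538,-.156,.06],s=s)
print(proj("wrist",[[.5382,-.1562,.04],[.5382,-.1562,s["position"][2]-.0163]],s))
E
```

```text
shift [-0.002   0.0021  0.0173] tcp [ 0.5364 -0.1585  0.0773] yaw_y 101.96 tilt z [ 2.3e-03 -9.0e-04 -1.0e+00]
 level rotvec(tool) [-0.0014  0.0021  0.    ]
[[282.90658724 246.80211414]
 [283.23429734 264.58665404]]
```

View pics/w5.png

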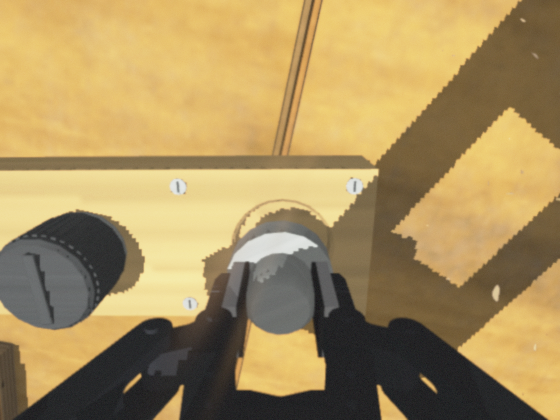

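The pocket's near rim arc shows at (280,200), running from about (233,245) to (328,230). The flange arc tops out at (280,222), and they look aligned sideways.

```bash
cat >> h.py <<'E'
def hold(im,s,pc,zoff=.0163,a=(-165,-50)):
    pk=circ(cast("wrist",rays(im,pc,40,54,*a,"dark"),.04,s),.027)
    v=circ(cast("wrist",rays(im,(280.5,275),40,62,-150,-30,"sat"),s["position"][2]-zoff,s),.025)
    d=pk-v;print("valve-tcp",v-s["position"][:2],"need tool",Ro.from_quat(s["tool_rot"]).inv().apply([d[0],d[1],0]))
E
python3 - <<'E'
from h import *
s=r.get_state();im=cv2.imread("pics/w5.png")
hold(im,s,(281,247))
print(np.round(rays(im,(281,247),40,54,-165,-50,"dark")[::5],0).tolist())
E
```

```text
circle [ 0.4973 -0.1834] n 39 mad 0.005225965637690386
circle [ 0.5393 -0.1576] n 40 mad 0.00012619161000942784
valve-tcp [0.00305976 0.00093514] need tool [ 4.64621414e-02 -1.65648717e-02 -6.15457214e-05]
[[237.0, 235.0], [241.0, 224.0], [248.0, 214.0], [258.0, 206.0], [269.0, 201.0], [281.0, 200.0], [291.0, 208.0], [301.0, 212.0]]
```

```bash
sed -i 's/def circ(P,R):/def circ(P,R,c0=None):/; s/P\[:,:2\].mean(0),loss/P[:,:2].mean(0) if c0 is None else c0,loss/' h.py
sed -i 's/rays(im,pc,40,54,\*a,"dark"),.04,s),.027)/rays(im,pc,43,51,*a,"dark"),.04,s),.027,cast("wrist",[pc],.04,s)[0,:2])/' h.py
python3 - <<'E'
from h import *
s=r.get_state();im=cv2.imread("pics/w5.png")
hold(im,s,(281,247),a=(-165,-88))
hold(im,s,(281,247),a=(-165,-30))
print(np.round(rays(im,(281,247),43,51,-88,-20,"dark")[::4],0).tolist())
E
```

```text
circle [ 0.5368 -0.156 ] n 26 mad 0.0001796659717840949
circle [ 0.5393 -0.1576] n 40 mad 0.00012619161000942784
valve-tcp [0.00305976 0.00093514] need tool [ 2.12268221e-03  2.06396625e-03 -6.05000599e-06]
circle [ 0.5382 -0.1575] n 45 mad 0.0009272733066246312
circle [ 0.5393 -0.1576] n 40 mad 0.00012619161000942784
valve-tcp [0.00305976 0.00093514] need tool [ 1.02858939e-03  3.11757932e-04 -2.14139884e-06]
[[283.0, 200.0], [292.0, 201.0], [300.0, 208.0], [307.0, 213.0], [314.0, 219.0], [321.0, 226.0]]
```

>>> run_rows([
  [[0.001,0.001,0.006],[0,0,0]],
  [[0.0018,0.0015,0.0135],[0,0,0]],
  [[0.0018,0.0015,0.0135],[0,0,0]],
  [[0.0018,0.0015,0.0135],[0,0,0]],
  [[0.0018,0.0015,0.0135],[0,0,0]],
  [[0.0018,0.0015,0.0135],[0,0,0]],
  [[0.0018,0.0015,0.0135],[0,0,0]],
  [[0.0018,0.0015,0.0135],[0,0,0]],
])

```text
t: 6.47
position: [0.5333, -0.1573, 0.0626]
tool_rot: [-0.104, 0.995, -0.0, 0.0]
force: [0.5, 0.6, -2.7]
grip_width: 0.0278
grip_force: 60.1
```

```bash
python3 - <<'E'
from h import *
s,im=shot("wrist","w6");go([.538,-.156,.0455],s=s)
c=proj("wrist",[[.5370,-.156,.04]],s)[0];print(c)
hold(im,s,c,a=(-165,-88))
e=np.round(rays(im,c,45,56,-170,-10,"dark")).tolist();print(e[::4])
cv2.imwrite("pics/w6c.png",cv2.resize(im[180:340,180:400],None,fx=3.5,fy=3.5,interpolation=3))
E
```

```text
shift [-0.0049  0.0003  0.0171] tcp [ 0.5333 -0.1573  0.0626] yaw_y 101.93 tilt z [ 4.e-04 -2.e-04 -1.e+00]
 level rotvec(tool) [-0.0003  0.0004  0.    ]
[280.490268   261.93412952]
circle [ 0.5387 -0.1527] n 26 mad 0.00016974479640084923
circle [ 0.5363 -0.1563] n 40 mad 0.00014565917143035192
valve-tcp [0.00304536 0.00101451] need tool [-3.12935342e-03  3.07774971e-03  4.31406994e-07]
[[230.0, 253.0], [239.0, 245.0], [243.0, 237.0], [249.0, 230.0], [257.0, 224.0], [265.0, 220.0], [274.0, 217.0], [284.0, 217.0], [293.0, 219.0], [302.0, 222.0], [309.0, 227.0], [316.0, 234.0], [321.0, 242.0], [325.0, 251.0]]
```

View pics/w6c.png

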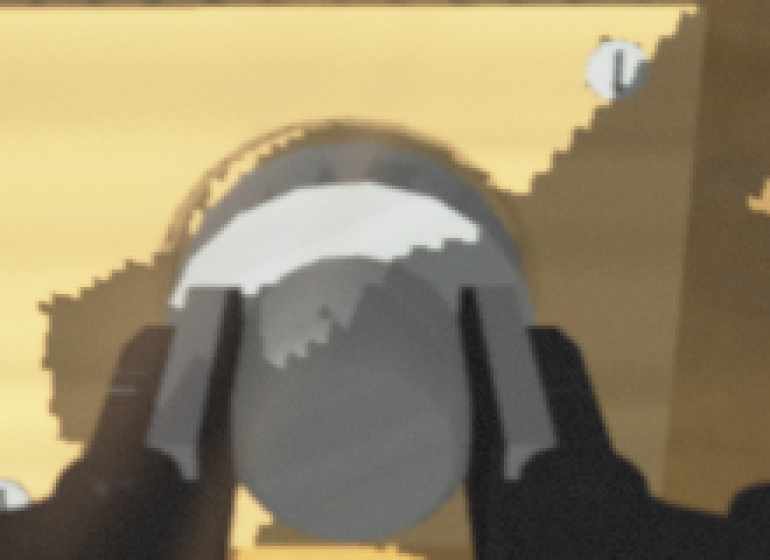

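The crop shows the rim's near edge at full-image (279,215), with its sides at columns 228.6 and 330 on row 251. The flange's lower edge is at (279,221) with sides at columns 230 and 332. I cast these points to get the remaining offset.

```bash
python3 - <<'E'
from h import *
s=r.get_state();R=Ro.from_quat(s["tool_rot"]).inv()
T=lambda px,z:R.apply(cast("wrist",px,z,s)-s["position"])[:,:2]*1e3
print("rim",T([(279,215),(228.6,251),(330,251)],.04).round(1).tolist())
zb=s["position"][2]-.0163
print("flange",T([(279,221)],zb).round(1).tolist(),T([(230.,264),(332,264)],zb+.002).round(1).tolist())
im=cv2.imread("pics/w6.png")
for a in range(255,290,8): pass
g=cv2.cvtColor(im,cv2.COLOR_BGR2HSV)
print("col279 v",g[206:232,279,2].tolist());print("sat",g[206:232,279,1].tolist())
print("row250 left v",g[250,220:245,2].tolist(),"right",g[250,318:342,2].tolist())
print("row250 left s",g[250,220:245,1].tolist(),"right",g[250,318:342,1].tolist())
E
```

```text
rim [[22.3, -0.3], [2.4, -26.4], [2.4, 26.3]]
flange [[21.5, -0.2]] [[-0.8, -24.8], [-0.8, 26.3]]
col279 v [233, 234, 234, 235, 234, 234, 231, 214, 191, 169, 147, 134, 131, 133, 132, 129, 133, 135, 131, 132, 130, 129, 129, 131, 132, 142]
sat [97, 96, 98, 93, 97, 98, 99, 108, 104, 106, 101, 99, 97, 90, 75, 38, 25, 28, 25, 27, 27, 26, 28, 27, 33, 23]
row250 left v [238, 237, 237, 237, 235, 224, 209, 196, 186, 168, 145, 139, 143, 138, 138, 135, 141, 164, 191, 210, 215, 218, 218, 217, 218] right [113, 113, 110, 109, 102, 97, 91, 91, 93, 96, 104, 110, 112, 114, 120, 123, 125, 125, 123, 125, 125, 123, 127, 123]
row250 left s [95, 96, 97, 97, 98, 102, 105, 103, 106, 99, 100, 97, 89, 68, 50, 40, 33, 23, 17, 13, 9, 5, 7, 5, 7] right [9, 7, 5, 9, 8, 5, 8, 6, 19, 58, 83, 100, 100, 101, 98, 97, 102, 100, 100, 102, 100, 100, 96, 102]
```

>>> run_rows([
  [[-0.0008,-0.0005,0.003],[0,0,0]],
  [[-0.0008,-0.0005,0.006],[0,0,0]],
  [[-0.0008,-0.0005,0.009],[0,0,0]],
  [[-0.0008,-0.0005,0.011],[0,0,0]],
  [[-0.0008,-0.0005,0.011],[0,0,0]],
])

```text
t: 6.93
position: [0.5342, -0.1575, 0.051]
tool_rot: [-0.104, 0.995, -0.0, 0.0]
force: [2.5, -0.1, -3.0]
grip_width: 0.0276
grip_force: 60.1
```

>>> run_rows([
  [[0,0,0.002],[0,0,0]],
  [[0,0,0.004],[0,0,0]],
  [[0,0,0.006],[0,0,0]],
  [[0,0,0.006],[0,0,0]],
  [[0,0,0.006],[0,0,0]],
])

```text
t: 7.35
position: [0.5343, -0.1576, 0.0454]
tool_rot: [-0.104, 0.995, -0.0, 0.0]
force: [4.3, 1.0, -2.6]
grip_width: 0.0276
grip_force: 60.2
```

```bash
python3 -c "
from h import *
go([.538,-.156,.0443]);print(r.get_state()['torque'])"
```

```text
shift [-0.004   0.0008  0.0011] tcp [ 0.5343 -0.1576  0.0454] yaw_y 101.93 tilt z [ 7.e-04 -1.e-04 -1.e+00]
 level rotvec(tool) [-0.0003  0.0007 -0.    ]
[ 0.0302798  -0.85233682  0.01829439]
```

>>> run_rows([
  [[-0.001,0,0.0008],[0,0,0]],
  [[-0.001,0,0.0016],[0,0,0]],
  [[-0.001,0,0.0016],[0,0,0]],
])

```text
t: 7.6
position: [0.5347, -0.1574, 0.0443]
tool_rot: [-0.104, 0.995, 0.0, -0.0]
force: [-1.9, 1.1, 5.5]
grip_width: 0.0276
grip_force: 61.0
```

>>> run_rows([
  [[0,0,0],[0,0,0]],
  [[0,0,0],[0,0,0]],
  [[0,0,0],[0,0,0]],
  [[0,0,0],[0,0,0]],
], aperture=0.055)

```text
t: 7.93
position: [0.5346, -0.1573, 0.0435]
tool_rot: [-0.104, 0.995, 0.0, -0.0]
force: [0.0, -0.5, 0.7]
grip_width: 0.0547
grip_force: 0.0
```

```bash
python3 -c "
from h import *
go([.538,-.156,.0443])"
```

```text
shift [-0.0036  0.0006 -0.0008] tcp [ 0.5346 -0.1573  0.0435] yaw_y 101.92 tilt z [-6.e-04  1.e-04 -1.e+00]
 level rotvec(tool) [ 0.0002 -0.0006  0.    ]
```

>>> run_rows([
  [[0,0,-0.01],[0,0,0]],
  [[0,0,-0.03],[0,0,0]],
  [[0.0,0,-0.055],[0,0,0]],
  [[-0.01,0,-0.075],[0,0,0]],
  [[-0.03,0,-0.075],[0,0,0]],
  [[-0.03,0,-0.075],[0,0,0]],
  [[-0.03,0,-0.075],[0,0,0]],
  [[-0.03,0,-0.075],[0,0,0]],
], aperture=0.085)

```text
t: 8.6
position: [0.5635, -0.151, 0.1183]
tool_rot: [-0.104, 0.995, 0.0, -0.001]
force: [-0.9, 0.3, 0.2]
grip_width: 0.0851
grip_force: 0.0
```

```bash
python3 - <<'E'
from h import *
s,im=shot("wrist","w7");go([.5,-.15,.1],s=s)
blobs(im)
cv2.imwrite("pics/w7c.png",cv2.resize(im[80:260,170:390],None,fx=3,fy=3,interpolation=3))
E
```

```text
shift [0.0618 0.0141 0.0183] tcp [ 0.5635 -0.151   0.1183] yaw_y 101.95 tilt z [-1.5e-03  3.0e-04 -1.0e+00]
 level rotvec(tool) [ 0.0006 -0.0014 -0.    ]
5072.0 [ 73.6 199.8] [72.6 93.7] [ 75.4 200.7]
4871.5 [279.2 178.3] [78.8 80.4] [279.1 178.5]
```

```bash
python3 - <<'E'
from h import *
s=r.get_state();im=cv2.imread("pics/w7.png")
print("flange",cast("wrist",[(279.2,178.3)],.043,s))
print("hubtop pred",proj("wrist",[[*cast("wrist",[(279.2,178.3)],.043,s)[0,:2],.066]],s), "pocket axis")
# rim fit with all-round rays
pc=proj("wrist",[[.5375,-.156,.04]],s)[0];print(pc)
circ(cast("wrist",rays(im,pc,38,48,-180,180,"dark"),.04,s),.027,np.array([.5375,-.156]))
go([.5705,.251,.12],s=s)
E
```

```text
flange [[ 0.53561493 -0.15693362  0.043     ]]
hubtop pred [[279.21068334 188.00131461]] pocket axis
[280.00733244 180.24294718]
circle [ 0.5378 -0.1564] n 120 mad 0.0009350991590034354
shift [-0.0903  0.3918 -0.0019] tcp [ 0.5632 -0.151   0.1179] yaw_y 101.93 tilt z [-1.9e-03  5.0e-04 -1.0e+00]
 level rotvec(tool) [ 0.0009 -0.0017 -0.    ]
```

>>> run_rows([
  [[-0.007,0.03,0],[0,0,0]],
  [[-0.015,0.067,0],[0,0,0]],
  [[-0.023,0.104,0],[0,0,0]],
  [[-0.031,0.141,0],[0,0,0]],
  [[-0.039,0.178,0],[0,0,0]],
  [[-0.047,0.215,0],[0,0,0]],
  [[-0.055,0.252,0],[0,0,0]],
  [[-0.063,0.289,0],[0,0,0]],
])

```text
t: 9.32
position: [0.5649, 0.1459, 0.1181]
tool_rot: [-0.104, 0.995, -0.0, -0.001]
force: [0.1, 0.1, -0.5]
grip_width: 0.0849
grip_force: 0.0
```

>>> run_rows([
  [[-0.009,0.037,0.01],[0,0,0]],
  [[-0.017,0.074,0.02],[0,0,0]],
  [[-0.024,0.1,0.04],[0,0,0]],
  [[-0.024,0.1,0.05],[0,0,0]],
  [[-0.024,0.1,0.05],[0,0,0]],
  [[-0.024,0.1,0.05],[0,0,0]],
  [[-0.024,0.1,0.05],[0,0,0]],
  [[-0.024,0.1,0.05],[0,0,0]],
])

```text
t: 9.98
position: [0.5699, 0.2463, 0.07]
tool_rot: [-0.103, 0.995, 0.0, 0.001]
force: [-0.1, -0.1, -0.4]
grip_width: 0.085
grip_force: 0.0
```

```bash
python3 - <<'E'
from h import *
s,im=shot("wrist","w8");go([.567,.2495,.005],s=s)
print(proj("wrist",[[.567,.2495,.012]],s)); blobs(im)
E
```

```text
shift [0.0022 0.0038 0.065 ] tcp [0.5699 0.2463 0.07  ] yaw_y 101.83 tilt z [ 1.5e-03  2.0e-04 -1.0e+00]
 level rotvec(tool) [-0.0001  0.0015  0.    ]
[[285.56853921 225.99213214]]
3091.5 [509.3 344.2] [10.9 13.1] [559. 306.]
2010.5 [285.  225.2] [47.3 55.9] [285.  224.5]
4597.5 [285.5 226.5] [76.9 77.9] [285.4 226.8]
```

>>> run_rows([
  [[0.002,0.0038,0.03],[0,0,0]],
  [[0.002,0.0038,0.05],[0,0,0]],
  [[0.002,0.0038,0.06],[0,0,0]],
  [[0.002,0.0038,0.066],[0,0,0]],
  [[0.002,0.0038,0.068],[0,0,0]],
  [[0.002,0.0038,0.068],[0,0,0]],
  [[0.002,0.0038,0.068],[0,0,0]],
], aperture=0.068)

```text
t: 10.62
position: [0.5673, 0.2509, 0.0021]
tool_rot: [-0.104, 0.995, 0.0, 0.001]
force: [-0.4, 0.0, 0.2]
grip_width: 0.068
grip_force: 0.0
```

>>> run_rows([
  [[0,0,0],[0,0,0]],
  [[0,0,0],[0,0,0]],
  [[0,0,0],[0,0,0]],
  [[0,0,0],[0,0,0]],
  [[0,0,0],[0,0,0]],
], aperture=0.03, force=50)

```text
t: 11.03
position: [0.5674, 0.2511, 0.0026]
tool_rot: [-0.104, 0.995, 0.0, 0.001]
force: [-1.8, -0.9, 7.1]
grip_width: 0.0454
grip_force: 50.5
```

```bash
python3 -c "
from h import *
go([.567,.25,.12])"
```

```text
shift [ 0.0004 -0.001  -0.1174] tcp [0.5674 0.2511 0.0026] yaw_y 101.93 tilt z [ 2.4e-03  6.0e-04 -1.0e+00]
 level rotvec(tool) [0.0001 0.0024 0.    ]
```

>>> run_rows([
  [[0,0,-0.02],[0,0,0]],
  [[0,0,-0.05],[0,0,0]],
  [[0.005,-0.015,-0.08],[0,0,0]],
  [[0.014,-0.048,-0.095],[0,0,0]],
  [[0.025,-0.084,-0.1],[0,0,0]],
  [[0.036,-0.12,-0.1],[0,0,0]],
  [[0.047,-0.156,-0.1],[0,0,0]],
  [[0.058,-0.193,-0.1],[0,0,0]],
])

```text
t: 11.7
position: [0.5494, 0.0486, 0.1018]
tool_rot: [-0.104, 0.995, -0.0, 0.001]
force: [0.7, 0.5, -0.3]
grip_width: 0.0454
grip_force: 51.6
```

>>> run_rows([
  [[0.011,-0.037,0],[0,0,0]],
  [[0.022,-0.074,0],[0,0,0]],
  [[0.032,-0.111,0],[0,0,0]],
  [[0.042,-0.148,0],[0,0,0]],
  [[0.051,-0.18,0],[0,0,0]],
  [[0.058,-0.1995,0],[0,0,0]],
  [[0.058,-0.1995,0],[0,0,0]],
  [[0.058,-0.1995,0],[0,0,0]],
])

```text
t: 12.37
position: [0.5339, -0.1584, 0.1012]
tool_rot: [-0.103, 0.995, -0.0, 0.0]
force: [0.2, 0.2, 0.6]
grip_width: 0.0453
grip_force: 51.6
```

>>> run_rows([
  [[0,0,0],[0,0,0]],
  [[0,0,0],[0,0,0]],
  [[0,0,0],[0,0,0]],
  [[0,0,0],[0,0,0]],
  [[0,0,0],[0,0,0]],
])

```text
t: 12.78
position: [0.534, -0.1565, 0.1007]
tool_rot: [-0.105, 0.995, 0.0, -0.0]
force: [0.0, -0.2, -1.3]
grip_width: 0.0454
grip_force: 51.6
```

```bash
python3 - <<'E'
from h import *
s,im=shot("wrist","w9");go([.5358,-.157,.0486],s=s)
q=rays(im,(280.5,275),30,62,-150,-30,"sat");print(np.round(q[::6]).tolist())
c=circ(cast("wrist",q,s["position"][2]-.0026,s),.024,np.array(s["position"][:2]));print(c-s["position"][:2])
cv2.imwrite("pics/w9c.png",cv2.resize(im[100:360,150:410],None,fx=2.3,fy=2.3,interpolation=3))
E
```

```text
shift [-0.0016 -0.0009  0.0521] tcp [ 0.534  -0.1565  0.1007] yaw_y 102.0 tilt z [-0.e+00  1.e-04 -1.e+00]
 level rotvec(tool) [0.0001 0.     0.    ]
[[238.0, 251.0], [239.0, 229.0], [262.0, 234.0], [277.0, 243.0], [287.0, 246.0], [307.0, 229.0], [318.0, 242.0]]
circle [ 0.5362 -0.1557] n 40 mad 0.004722624834561708
[0.0021885  0.00075793]
```

View pics/w9c.png

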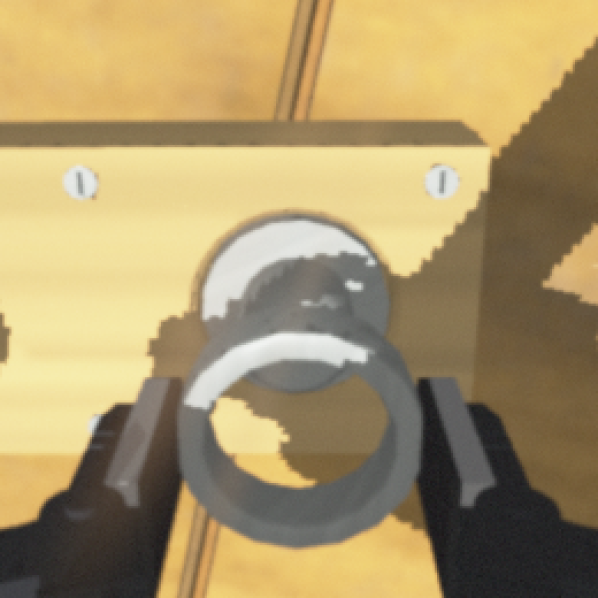

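The crop shows the held ring centred on column 280.4, with its lower near edge at row 238 and far upper edge at row 338. The seated flange below spans columns 237–319.6 and rows 195–270. That is my last allowed view, so the rest is numeric.

```bash
python3 - <<'E'
from h import *
s=r.get_state();R=Ro.from_quat(s["tool_rot"]).inv();z=s["position"][2]
T=lambda px,z:(R.apply(cast("wrist",px,z,s)-s["position"])[:,:2]*1e3).round(1).tolist()
print("ring near edge",T([(280.4,238)],z-.0026),"far upper",T([(280.4,337.8)],z+.0114),"sides",T([(228.5,285),(332.5,285)],z+.0114))
print("flange",T([(278.3,194.8)],.029),T([(278.3,194.8)],.044),T([(278.3,270)],.044),T([(237,232),(319.6,232)],.044))
im=cv2.imread("pics/w9.png");h=cv2.cvtColor(im,cv2.COLOR_BGR2HSV)
print(h[188:205,279,1].tolist(),h[232:250,281,2].tolist())
print(h[222,228:246,1].tolist(),h[222,310:330,1].tolist())
E
```

```text
ring near edge [[18.6, 0.4]] far upper [[-24.8, 0.4]] sides [[2.7, -21.9], [2.8, 22.7]]
flange [[18.1, -0.8]] [[22.6, -0.7]] [[-27.5, -0.7]] [[-1.3, -26.1], [-1.2, 24.7]]
[92, 97, 102, 101, 87, 59, 34, 15, 9, 5, 5, 5, 6, 5, 5, 5, 5] [162, 138, 130, 129, 128, 128, 127, 130, 128, 129, 131, 138, 164, 215, 235, 237, 234, 229]
[90, 91, 92, 93, 95, 102, 106, 103, 100, 98, 80, 42, 19, 8, 6, 8, 7, 7] [7, 14, 5, 5, 5, 2, 25, 63, 94, 98, 98, 98, 93, 103, 104, 102, 103, 100, 106, 100]
```

>>> run_rows([
  [[-0.0015,-0.001,0.01],[0,0,0]],
  [[-0.0015,-0.001,0.02],[0,0,0]],
  [[-0.0015,-0.001,0.028],[0,0,0]],
  [[-0.0015,-0.001,0.03],[0,0,0]],
  [[-0.0015,-0.001,0.03],[0,0,0]],
  [[-0.0015,-0.001,0.03],[0,0,0]],
])

```text
t: 13.33
position: [0.5352, -0.1579, 0.0702]
tool_rot: [-0.104, 0.995, 0.0, -0.0]
force: [0.0, 0.1, -0.3]
grip_width: 0.0453
grip_force: 51.6
```

>>> run_rows([
  [[0,0,0.003],[0,0,0]],
  [[0,0,0.006],[0,0,0]],
  [[0,0,0.009],[0,0,0]],
  [[0,0,0.012],[0,0,0]],
  [[0,0,0.012],[0,0,0]],
])

```text
t: 13.75
position: [0.5351, -0.1577, 0.0579]
tool_rot: [-0.104, 0.995, 0.0, -0.0]
force: [-0.4, -0.6, -0.7]
grip_width: 0.0455
grip_force: 51.6
```

>>> run_rows([
  [[0,0,0.003],[0,0,0]],
  [[0,0,0.006],[0,0,0]],
  [[0,0,0.009],[0,0,0]],
  [[0,0,0.01],[0,0,0]],
  [[0,0,0.01],[0,0,0]],
])

```text
t: 14.17
position: [0.5352, -0.1578, 0.0482]
tool_rot: [-0.104, 0.995, 0.0, -0.0]
force: [0.4, 0.8, 0.6]
grip_width: 0.0453
grip_force: 51.6
```

```bash
python3 -c "
from h import *
go([.5358,-.157,.0466])"
```

```text
shift [-0.0008  0.0006  0.0016] tcp [ 0.5352 -0.1578  0.0482] yaw_y 101.93 tilt z [-8.e-04  3.e-04 -1.e+00]
 level rotvec(tool) [ 0.0005 -0.0007  0.    ]
```

>>> run_rows([
  [[0,0,0.0008],[0,0,0]],
  [[0,0,0.0016],[0,0,0]],
  [[0,0,0.0016],[0,0,0]],
  [[0,0,0.0016],[0,0,0]],
])

```text
t: 14.5
position: [0.5356, -0.158, 0.0472]
tool_rot: [-0.104, 0.995, -0.0, 0.0]
force: [-0.5, 0.4, -1.2]
grip_width: 0.045
grip_force: 51.6
```

>>> run_rows([
  [[0,0,0],[0,0,0]],
  [[0,0,0],[0,0,0]],
  [[0,0,0],[0,0,0]],
  [[0,0,0],[0,0,0]],
], aperture=0.062)

```text
t: 14.83
position: [0.5356, -0.158, 0.0472]
tool_rot: [-0.104, 0.995, -0.0, 0.0]
force: [-0.2, -0.6, -0.5]
grip_width: 0.0616
grip_force: 0.0
```

>>> run_rows([
  [[0,0,-0.01],[0,0,0]],
  [[0,0,-0.03],[0,0,0]],
  [[0,0,-0.06],[0,0,0]],
  [[-0.01,-0.01,-0.08],[0,0,0]],
  [[-0.03,-0.04,-0.08],[0,0,0]],
  [[-0.03,-0.06,-0.08],[0,0,0]],
  [[-0.03,-0.06,-0.08],[0,0,0]],
  [[-0.03,-0.06,-0.08],[0,0,0]],
], aperture=0.085)

```text
t: 15.5
position: [0.5775, -0.2113, 0.1278]
tool_rot: [-0.103, 0.995, -0.0, 0.0]
force: [-1.1, 0.7, 0.2]
grip_width: 0.085
grip_force: 0.0
```

>>> run_rows([
  [[0,0,0],[0,0,0]],
  [[0,0,0],[0,0,0]],
  [[0,0,0],[0,0,0]],
])

```text
t: 15.75
position: [0.577, -0.2096, 0.1271]
tool_rot: [-0.104, 0.995, 0.0, -0.0]
force: [-0.3, 0.3, 0.2]
grip_width: 0.0849
grip_force: 0.0
```

```bash
python3 - <<'E'
from h import *
s,im=shot("wrist","w10");go([.5,-.15,.1],s=s)
print("pred ring",proj("wrist",[[.5353,-.1575,.058],[.5353,-.1575,.044],[.5353,-.1575,.066]],s))
cs=blobs(im,vmin=60,amin=300)
g=cv2.cvtColor(im,cv2.COLOR_BGR2HSV)
m=((g[...,2]<75)&(g[...,1]<90)).astype(np.uint8)*255
cs,_=cv2.findContours(m,0,cv2.CHAIN_APPROX_NONE)
for c in cs:
    if cv2.contourArea(c)>1500: print("dark",cv2.contourArea(c),cv2.boundingRect(c))
a=.2086
st=np.array([.5356+.0229-.0,-.157-.1076]);print("cap pred",st,proj("wrist",[[*st,.083]],s))
E
```

```text
shift [0.0629 0.0743 0.0271] tcp [ 0.577  -0.2096  0.1271] yaw_y 101.97 tilt z [-3.e-04  3.e-04 -1.e+00]
 level rotvec(tool) [ 0.0004 -0.0003  0.    ]
pred ring [[375.47339304 177.76970732]
 [369.98757695 172.61075524]
 [378.91534105 181.00826128]]
859.5 [151.4 308.1] [39.8 73.8] [152.5 308.5]
972.5 [ 23.6 290.4] [ 18.6 168.7] [ 28. 291.]
849.0 [410.1 308.8] [29.8 78.3] [407.5 308. ]
2652.5 [  0.3 189.3] [ 74.  100.8] [ 11.8 190.7]
5620.5 [193.3 188.4] [86.7 91.6] [193.7 188.1]
5017.5 [371.9 175.4] [79.7 82.1] [371.5 174.9]
dark 32740.0 (0, 277, 560, 143)
dark 2810.5 (0, 145, 74, 85)
cap pred [ 0.5585 -0.2646] [[189.1346449  189.43698672]]
```

>>> run_rows([
  [[0.015,-0.025,0],[0,0,0]],
  [[0.03,-0.05,0],[0,0,0]],
  [[0.03,-0.05,0],[0,0,0]],
  [[0.03,-0.05,0],[0,0,0]],
  [[0.03,-0.05,0],[0,0,0]],
  [[0.03,-0.05,0],[0,0,0]],
])

```text
t: 16.3
position: [0.5585, -0.2646, 0.127]
tool_rot: [-0.104, 0.995, 0.0, -0.0]
force: [-0.3, -0.6, 0.2]
grip_width: 0.0848
grip_force: 0.0
```

```bash
python3 - <<'E'
from h import *
s,im=shot("wrist","w11");st=[.5585,-.2646]
go([*st,.056],s=s)
c=proj("wrist",[[*st,.083]],s)[0];print("pred",c)
blobs(im,vmin=35,amin=1500)
q=rays(im,c,36,56,-180,180,"sat");print(np.round(np.hypot(*(q-c).T)[::6],1).tolist())
x=circ(cast("wrist",q,.083,s),.024,np.array(st));go([*x,.056],s=s)
# pocket pieces
print("ring pred",proj("wrist",[[.5353,-.1575,.058]],s))
E
```

```text
shift [-0.     -0.0001  0.071 ] tcp [ 0.5585 -0.2646  0.127 ] yaw_y 101.97 tilt z [-1.e-04  4.e-04 -1.e+00]
 level rotvec(tool) [ 0.0005 -0.      0.    ]
pred [279.36986075 238.55544986]
33864.5 [278.3 403.3] [281.5 563.6] [279.5 397.5]
5168.5 [279.8 234.4] [80.7 87.9] [280.3 233.1]
6478.5 [103.1 232.3] [ 82.8 103.7] [103.4 229.3]
4932.5 [441.3 217.9] [76.5 84.5] [440.9 217. ]
[41.5, 41.0, 42.5, 47.0, 36.0, 50.0, 49.5, 47.0, 42.5, 40.0, 40.0, 40.0, 39.5, 39.5, 39.5, 39.0, 39.0, 39.5, 40.5, 41.0]
circle [ 0.5594 -0.2646] n 120 mad 0.0005158950123789717
shift [-0.001  -0.0002  0.071 ] tcp [ 0.5585 -0.2646  0.127 ] yaw_y 101.97 tilt z [-1.e-04  4.e-04 -1.e+00]
 level rotvec(tool) [ 0.0005 -0.      0.    ]
ring pred [[447.7280663  222.13517611]]
```

>>> run_rows([
  [[-0.001,0,0.025],[0,0,0]],
  [[-0.001,0,0.045],[0,0,0]],
  [[-0.001,0,0.06],[0,0,0]],
  [[-0.001,0,0.068],[0,0,0]],
  [[-0.001,0,0.071],[0,0,0]],
  [[-0.001,0,0.071],[0,0,0]],
  [[-0.001,0,0.071],[0,0,0]],
])

```text
t: 16.93
position: [0.56, -0.2654, 0.0571]
tool_rot: [-0.104, 0.995, -0.0, 0.001]
force: [-0.1, 0.1, 0.1]
grip_width: 0.0852
grip_force: 0.0
```

>>> run_rows([
  [[0,0,0],[0,0,0]],
  [[0,0,0],[0,0,0]],
  [[0,0,0],[0,0,0]],
  [[0,0,0],[0,0,0]],
  [[0,0,0],[0,0,0]],
  [[0,0,0],[0,0,0]],
], aperture=0.03, force=40)

```text
t: 17.43
position: [0.5599, -0.2657, 0.0574]
tool_rot: [-0.104, 0.995, -0.0, 0.001]
force: [-1.8, 0.1, 6.4]
grip_width: 0.0473
grip_force: 40.5
```

```bash
python3 -c "
from h import *
go([.5594,-.2646,.056]);s=r.get_state();print(s['torque'],s['q'])"
```

```text
shift [0.0003 0.0011 0.0014] tcp [ 0.5599 -0.2657  0.0574] yaw_y 101.93 tilt z [ 1.5e-03 -7.0e-04 -1.0e+00]
 level rotvec(tool) [-0.001   0.0013 -0.    ]
[ 0.16510277  0.22151374 -0.0044306 ] [-5.25805354e-01  3.23770552e-01  1.59348680e+00  1.29684408e-04
  1.22271819e+00 -2.30484754e+00]
```

>>> run_rows([
  [[0,0,0],[0,0,-0.03]],
  [[0,0,0],[0,0,-0.06]],
  [[0,0,0],[0,0,-0.09]],
  [[0,0,0],[0,0,-0.12]],
  [[0,0,0],[0,0,-0.12]],
])

```text
t: 17.85
position: [0.56, -0.2656, 0.0574]
tool_rot: [-0.164, 0.986, -0.0, 0.001]
force: [-1.3, 1.0, 5.6]
grip_width: 0.0475
grip_force: 40.7
```

```bash
python3 -c "
from h import *
go([.5594,-.2646,.056]);s=r.get_state();print(s['torque'],s['q'])"
```

```text
shift [0.0002 0.0011 0.0014] tcp [ 0.56   -0.2656  0.0574] yaw_y 108.91 tilt z [ 1.6e-03 -6.0e-04 -1.0e+00]
 level rotvec(tool) [-0.001   0.0013 -0.    ]
[0.30480933 0.20516815 0.00559188] [-5.25779719e-01  3.23744955e-01  1.59344544e+00  3.22528296e-04
  1.22277351e+00 -2.42664974e+00]
```

>>> run_rows([
  [[0,0,0],[0,0,-0.03]],
  [[0,0,0],[0,0,-0.06]],
  [[0,0,0],[0,0,-0.09]],
  [[0,0,0],[0,0,-0.09]],
])

```text
t: 18.18
position: [0.56, -0.2656, 0.0576]
tool_rot: [-0.208, 0.978, -0.001, 0.001]
force: [-2.4, 1.0, 7.6]
grip_width: 0.0479
grip_force: 40.8
```

```bash
python3 -c "
from h import *
go([.5594,-.2646,.056]);s=r.get_state();print(s['torque'],s['q'][5])"
```

```text
shift [0.0002 0.0012 0.0016] tcp [ 0.56   -0.2656  0.0576] yaw_y 114.06 tilt z [ 1.7e-03 -7.0e-04 -1.0e+00]
 level rotvec(tool) [-0.0013  0.0013 -0.    ]
[ 0.35894527  0.2977083  -0.11512556] -2.5165590492183973
```

>>> run_rows([
  [[0,0,0],[0,0,0.05]],
  [[0,0,0],[0,0,0.1]],
  [[0,0,0],[0,0,0.15]],
  [[0,0,0],[0,0,0.21]],
  [[0,0,0],[0,0,0.21]],
])

```text
t: 18.6
position: [0.5601, -0.2658, 0.0574]
tool_rot: [-0.102, 0.995, -0.001, 0.001]
force: [-0.3, 1.1, 4.6]
grip_width: 0.0474
grip_force: 40.6
```

```bash
python3 -c "
from h import *
go([.5594,-.2646,.056]);s=r.get_state();print(s['torque'],s['q'][5])"
```

```text
shift [0.0004 0.0013 0.0014] tcp [ 0.5601 -0.2658  0.0574] yaw_y 101.71 tilt z [ 1.8e-03 -9.0e-04 -1.0e+00]
 level rotvec(tool) [-0.0012  0.0016  0.    ]
[ 0.10370529  0.05441634 -0.05501022] -2.301003753551091
```

>>> run_rows([
  [[0,0,0],[0,0,0.05]],
  [[0,0,0],[0,0,0.1]],
  [[0,0,0],[0,0,0.15]],
  [[0,0,0],[0,0,0.15]],
])

```text
t: 18.93
position: [0.5596, -0.2649, 0.0573]
tool_rot: [-0.028, 1.0, 0.0, 0.0]
force: [-4.0, 4.1, 8.0]
grip_width: 0.0474
grip_force: 40.4
```

```bash
python3 -c "
from h import *
go([.5594,-.2646,.056]);s=r.get_state();print(s['torque'],s['q'][5])"
```

```text
shift [0.0002 0.0003 0.0013] tcp [ 0.5596 -0.2649  0.0573] yaw_y 93.23 tilt z [ 3.e-04  2.e-04 -1.e+00]
 level rotvec(tool) [ 0.0002  0.0003 -0.    ]
[0.72960307 0.56985502 0.82550137] -2.15247437378878
```

Turning counter-clockwise is free for 12°, with torque about -0.1 N m. Clockwise hits a stop at 0.83 N m within 9°. So the thread is right-hand and the cap loosens counter-clockwise. Joint 6 is near its limit that way, so I regrasp with the wrist turned back.

>>> run_rows([
  [[0,0,0],[0,0,-0.05]],
  [[0,0,0],[0,0,-0.09]],
  [[0,0,0],[0,0,-0.09]],
])

```text
t: 19.18
position: [0.5599, -0.2653, 0.0573]
tool_rot: [-0.075, 0.997, -0.0, 0.001]
force: [-1.1, 2.9, 6.1]
grip_width: 0.0471
grip_force: 40.4
```

>>> run_rows([
  [[0,0,0],[0,0,0]],
  [[0,0,0],[0,0,0]],
  [[0,0,0],[0,0,0]],
  [[0,0,0],[0,0,0]],
  [[0,0,-0.02],[0,0,0]],
  [[0,0,-0.05],[0,0,0]],
  [[0,0,-0.06],[0,0,0]],
], aperture=0.085)

```text
t: 19.77
position: [0.5607, -0.2663, 0.1199]
tool_rot: [-0.074, 0.997, -0.001, 0.002]
force: [0.8, -0.6, 2.4]
grip_width: 0.0852
grip_force: 0.0
```

>>> run_rows([
  [[0,0,0],[0,0,0.12]],
  [[0,0,0],[0,0,0.24]],
  [[0,0,0],[0,0,0.36]],
  [[0,0,0],[0,0,0.48]],
  [[0,0,0],[0,0,0.6]],
  [[0,0,0],[0,0,0.72]],
  [[0,0,0],[0,0,0.84]],
])

```text
t: 20.35
position: [0.5592, -0.2654, 0.1158]
tool_rot: [0.342, 0.94, -0.0, -0.0]
force: [0.3, 0.1, 0.1]
grip_width: 0.085
grip_force: 0.0
```

>>> run_rows([
  [[0,0,0],[0,0,0.12]],
  [[0,0,0],[0,0,0.24]],
  [[0,0,0],[0,0,0.36]],
  [[0,0,0],[0,0,0.48]],
  [[0,0,0],[0,0,0.6]],
  [[0,0,0],[0,0,0.72]],
  [[0,0,0],[0,0,0.84]],
])

```text
t: 20.93
position: [0.5592, -0.2654, 0.1158]
tool_rot: [0.695, 0.719, -0.0, 0.0]
force: [0.1, -0.3, -0.2]
grip_width: 0.0848
grip_force: 0.0
```

>>> run_rows([
  [[0,0,0],[0,0,0.12]],
  [[0,0,0],[0,0,0.24]],
  [[0,0,0],[0,0,0.36]],
  [[0,0,0],[0,0,0.48]],
  [[0,0,0],[0,0,0.6]],
  [[0,0,0],[0,0,0.72]],
  [[0,0,0],[0,0,0.84]],
  [[0,0,0],[0,0,0.84]],
])

```text
t: 21.6
position: [0.5592, -0.2654, 0.1158]
tool_rot: [0.928, 0.373, -0.0, 0.0]
force: [-0.3, 0.6, 0.6]
grip_width: 0.0848
grip_force: 0.0
```

```bash
python3 -c "
from h import *
go([.5594,-.265,.056]);s=r.get_state();print(s['torque'],s['q'])"
```

```text
shift [ 0.0004 -0.0002  0.0598] tcp [ 0.5592 -0.2654  0.1158] yaw_y -46.24 tilt z [-0. -0. -1.]
 level rotvec(tool) [ 0.  0. -0.]
[-0.00490179  0.06704563  0.02113529] [-5.25904879e-01  2.60355074e-01  1.55570598e+00 -1.29724687e-05
  1.32553310e+00  2.81132334e-01]
```

>>> run_rows([
  [[0,0,0.02],[0,0,0]],
  [[0,0,0.04],[0,0,0]],
  [[0,0,0.053],[0,0,0]],
  [[0,0,0.058],[0,0,0]],
  [[0,0,0.058],[0,0,0]],
  [[0,0,0.058],[0,0,0]],
])

```text
t: 22.1
position: [0.5593, -0.2654, 0.0583]
tool_rot: [0.927, 0.376, -0.0, -0.0]
force: [0.6, -0.4, -0.3]
grip_width: 0.0853
grip_force: 0.0
```

>>> run_rows([
  [[0,0,0],[0,0,0]],
  [[0,0,0],[0,0,0]],
  [[0,0,0],[0,0,0]],
  [[0,0,0],[0,0,0]],
  [[0,0,0],[0,0,0]],
  [[0,0,0],[0,0,0]],
], aperture=0.03, force=60)

```text
t: 22.6
position: [0.5602, -0.266, 0.0596]
tool_rot: [0.927, 0.375, 0.001, 0.001]
force: [-0.6, -0.8, 5.1]
grip_width: 0.0464
grip_force: 61.5
```

>>> run_rows([
  [[0,0,-0.0002],[0,0,-0.07]],
  [[0,0,-0.0006],[0,0,-0.15]],
  [[0,0,-0.001],[0,0,-0.23]],
  [[0,0,-0.0013],[0,0,-0.31]],
  [[0,0,-0.0017],[0,0,-0.39]],
  [[0,0,-0.002],[0,0,-0.47]],
  [[0,0,-0.0024],[0,0,-0.55]],
  [[0,0,-0.0024],[0,0,-0.55]],
])

```text
t: 23.27
position: [0.5603, -0.266, 0.0619]
tool_rot: [0.789, 0.615, 0.0, 0.001]
force: [0.6, -0.2, 5.0]
grip_width: 0.0466
grip_force: 61.7
```

```bash
python3 -c "
from h import *
go([.5594,-.265,.056]);s=r.get_state();print(s['torque'],s['force'])"
```

```text
shift [ 0.0008 -0.0011  0.0059] tcp [ 0.5603 -0.266   0.0619] yaw_y -14.15 tilt z [ 0.0023 -0.0014 -1.    ]
 level rotvec(tool) [ 0.0026  0.0008 -0.    ]
[ 0.01576483 -0.03069674  0.05531405] [ 0.60726093 -0.22428426  4.98291656]
```

>>> run_rows([
  [[0,0,-0.0004],[0,0,-0.08]],
  [[0,0,-0.0008],[0,0,-0.17]],
  [[0,0,-0.0012],[0,0,-0.26]],
  [[0,0,-0.0015],[0,0,-0.35]],
  [[0,0,-0.0018],[0,0,-0.44]],
  [[0,0,-0.002],[0,0,-0.52]],
  [[0,0,-0.002],[0,0,-0.6]],
  [[0,0,-0.002],[0,0,-0.6]],
])

```text
t: 23.93
position: [0.5607, -0.2661, 0.0637]
tool_rot: [0.573, 0.82, 0.0, 0.002]
force: [4.6, -1.4, 3.5]
grip_width: 0.0467
grip_force: 61.5
```

>>> run_rows([
  [[0,0,0],[0,0,-0.08]],
  [[0,0,0],[0,0,-0.16]],
  [[0,0,0],[0,0,-0.24]],
  [[0,0,0],[0,0,-0.32]],
  [[0,0,0],[0,0,-0.4]],
  [[0,0,0],[0,0,-0.45]],
  [[0,0,0],[0,0,-0.45]],
])

```text
t: 24.52
position: [0.5614, -0.2662, 0.0639]
tool_rot: [0.377, 0.926, -0.0, 0.003]
force: [7.6, -2.1, 1.4]
grip_width: 0.0465
grip_force: 61.3
```

```bash
python3 -c "
from h import *
go([.5594,-.265,.056]);s=r.get_state();print(s['torque'],s['force'])"
```

```text
shift [ 0.0023 -0.0006  0.0079] tcp [ 0.5614 -0.2662  0.0639] yaw_y 45.72 tilt z [ 0.0047 -0.002  -1.    ]
 level rotvec(tool) [0.0018 0.0048 0.    ]
[-0.38884037 -1.46691536 -0.05416272] [ 7.63083983 -2.09514059  1.36633492]
```

>>> run_rows([
  [[0,0,-0.001],[0,0,0]],
  [[0,0,-0.002],[0,0,0]],
  [[0,0,-0.003],[0,0,0]],
  [[0,0,-0.003],[0,0,0]],
])

```text
t: 24.85
position: [0.5612, -0.2654, 0.0655]
tool_rot: [0.378, 0.926, 0.0, 0.002]
force: [12.3, -2.1, -7.6]
grip_width: 0.0466
grip_force: 63.0
```

```bash
python3 -c "
from h import *
go([.5594,-.265,.056]);s=r.get_state();print(s['torque'],s['force'])"
```

```text
shift [ 0.0016 -0.001   0.0095] tcp [ 0.5612 -0.2654  0.0655] yaw_y 45.53 tilt z [ 4.1e-03 -8.0e-04 -1.0e+00]
 level rotvec(tool) [0.0023 0.0035 0.    ]
[-0.43422971 -2.15807072 -0.01559156] [12.33788676 -2.14806298 -7.58020714]
```

>>> run_rows([
  [[-0.0004,0.0004,0.0012],[0,0,-0.05]],
  [[-0.0008,0.0008,0.002],[0,0,-0.12]],
  [[-0.001,0.001,0.002],[0,0,-0.2]],
  [[-0.001,0.001,0.002],[0,0,-0.2]],
  [[-0.001,0.001,0.002],[0,0,-0.2]],
])

```text
t: 25.27
position: [0.5617, -0.2657, 0.0639]
tool_rot: [0.284, 0.959, -0.0, 0.001]
force: [5.5, -2.0, -0.5]
grip_width: 0.0463
grip_force: 63.7
```

```bash
python3 -c "
from h import *
go([.5594,-.265,.056]);s=r.get_state();print(s['torque'],s['force'])"
```

```text
shift [ 0.0024 -0.0007  0.0079] tcp [ 0.5617 -0.2657  0.0639] yaw_y 57.01 tilt z [ 2.3e-03 -9.0e-04 -1.0e+00]
 level rotvec(tool) [0.0005 0.0025 0.    ]
[-0.36557289 -1.08524964  0.01724489] [ 5.45189786 -1.97118343 -0.54164593]
```

>>> run_rows([
  [[0,0,-0.0015],[0,0,0]],
  [[0,0,-0.003],[0,0,0]],
  [[0,0,-0.0045],[0,0,0]],
  [[0,0,-0.0045],[0,0,0]],
  [[0,0,-0.0045],[0,0,0]],
])

```text
t: 25.68
position: [0.5617, -0.2651, 0.0678]
tool_rot: [0.284, 0.959, 0.0, 0.001]
force: [8.1, -1.1, -4.3]
grip_width: 0.0464
grip_force: 63.3
```

```bash
python3 -c "
from h import *
go([.5594,-.265,.056]);s=r.get_state();print(s['torque'],s['force'])"
```

```text
shift [ 0.002  -0.0012  0.0118] tcp [ 0.5617 -0.2651  0.0678] yaw_y 56.99 tilt z [ 0.002 -0.    -1.   ]
 level rotvec(tool) [ 0.0011  0.0017 -0.    ]
[-0.24013486 -1.42719322 -0.02706531] [ 8.07452926 -1.05513906 -4.25402414]
```

>>> run_rows([
  [[-0.0008,0.0005,-0.003],[0,0,0]],
  [[-0.0008,0.0005,-0.006],[0,0,0]],
  [[-0.0008,0.0005,-0.01],[0,0,0]],
  [[-0.0008,0.0005,-0.014],[0,0,0]],
  [[-0.0008,0.0005,-0.014],[0,0,0]],
])

```text
t: 26.1
position: [0.5617, -0.2654, 0.0828]
tool_rot: [0.283, 0.959, -0.0, 0.0]
force: [1.0, -0.4, -0.3]
grip_width: 0.0466
grip_force: 63.6
```

>>> run_rows([
  [[0,0,-0.006],[0,0,0]],
  [[0,0,-0.014],[0,0,0]],
  [[0,0,-0.022],[0,0,0]],
  [[0,0,-0.03],[0,0,0]],
  [[0,0,-0.042],[0,0,0]],
  [[0,0,-0.06],[0,0,0]],
  [[0,0,-0.06],[0,0,0]],
  [[0,0,-0.06],[0,0,0]],
])

```text
t: 26.77
position: [0.5628, -0.2661, 0.1442]
tool_rot: [0.282, 0.959, -0.0, 0.002]
force: [0.3, -0.5, -0.9]
grip_width: 0.0465
grip_force: 63.7
```

```bash
python3 -c "
from h import *
go([.5356,-.157,.15]);s=r.get_state();print(s['torque'],s['force'],s['q'])"
```

```text
shift [ 0.0819  0.077  -0.0061] tcp [ 0.5628 -0.2661  0.1442] yaw_y 57.23 tilt z [ 0.0034 -0.002  -1.    ]
 level rotvec(tool) [ 0.0002  0.004  -0.    ]
[-0.00768823  0.0272395   0.04093176] [ 0.29657653 -0.53584437 -0.87099797] [-5.23914121e-01  2.40724522e-01  1.52490873e+00 -4.82469187e-06
  1.37197232e+00 -1.52280792e+00]
```

```bash
python3 - <<'E'
from h import *
s,im=shot("wrist","w12");P=proj("wrist",[[.5356,-.157,.044],[.5356,-.157,.058],[.5356,-.157,.066]],s);print(P)
blobs(im,vmin=60,amin=1000)
E
```

```text
[[396.18591223  89.45338007]
 [403.24641164  89.65741244]
 [407.67610272  89.78698576]]
1176.0 [161.7 303.1] [33.5 68.1] [156.  306.3]
12276.5 [278.7 265.5] [123.4 177.3] [279.8 261.4]
5352.5 [399.3  89.8] [80.2 87.2] [398.4  88.3]
```

>>> run_rows([
  [[0.015,0.014,0],[0,0,0]],
  [[0.035,0.033,0],[0,0,0]],
  [[0.055,0.052,0],[0,0,0]],
  [[0.072,0.067,0.005],[0,0,0]],
  [[0.081,0.077,0.015],[0,0,0]],
  [[0.081,0.077,0.025],[0,0,0]],
  [[0.081,0.077,0.025],[0,0,0]],
  [[0.081,0.077,0.025],[0,0,0]],
])

```text
t: 27.48
position: [0.5342, -0.1568, 0.1155]
tool_rot: [0.282, 0.959, -0.0, -0.001]
force: [-0.1, -0.5, -0.4]
grip_width: 0.0466
grip_force: 63.7
```

>>> run_rows([
  [[0,0,0],[0,0,0]],
  [[0,0,0],[0,0,0]],
  [[0,0,0],[0,0,0]],
  [[0,0,0],[0,0,0]],
  [[0,0,0],[0,0,0]],
  [[0,0,0],[0,0,0]],
  [[0,0,0],[0,0,0]],
  [[0,0,0],[0,0,0]],
])

```text
t: 28.15
position: [0.5352, -0.1568, 0.1171]
tool_rot: [0.282, 0.959, -0.0, 0.0]
force: [-0.1, 0.1, -1.5]
grip_width: 0.0464
grip_force: 63.7
```

```bash
python3 - <<'E'
from h import *
go([.5356,-.157,.118]);print(r.get_state()["qd"].round(4) if hasattr(r.get_state()["qd"],"round") else r.get_state()["qd"])
for n in("wrist","top","scene"):
    s,im=shot(n,n+"_end")
    print(n,proj(n,[[.5356,-.157,.066],[.5356,-.157,.103],[.5356,-.157,.141]],s).round(0).tolist());blobs(im,vmin=60,amin=120 if n!="wrist" else 1500) if n=="wrist" else 0
E
```

```text
shift [-0.0005  0.     -0.0009] tcp [ 0.5352 -0.1568  0.1171] yaw_y 57.24 tilt z [ 1.e-04 -1.e-04 -1.e+00]
 level rotvec(tool) [-0.      0.0001 -0.    ]
[0.0023 0.0001 0.0002 0.0008 0.0003 0.0004]
wrist [[279.0, 235.0], [279.0, 264.0], [279.0, 309.0]]
2674.0 [184.1 310.2] [ 61.7 112.3] [180.4 298. ]
14388.5 [288.6 270.7] [148.9 167.6] [292.3 268.3]
top [[267.0, 188.0], [267.0, 185.0], [267.0, 182.0]]
scene [[290.0, 210.0], [291.0, 201.0], [291.0, 191.0]]
```

>>> run_rows([
  [[0,0,0],[0,0,0]],
  [[0,0,0],[0,0,0]],
  [[0,0,0],[0,0,0]],
  [[0,0,0],[0,0,0]],
])

```text
t: 28.63
position: [0.5352, -0.1567, 0.117]
tool_rot: [0.282, 0.959, -0.0, 0.0]
force: [0.0, 1.1, -1.0]
grip_width: 0.0464
grip_force: 63.7
```

```bash
python3 -c "
from cell import r
print(r.finish_job())"
```

```text
the job is handed in; nothing more can be done
None
```

I handed the job in at 28.6 s: valve body seated in the pocket, spacer ring released onto its shoulder, cap unscrewed counter-clockwise (right-hand thread) and held level and still about 36 mm above the valve; the ring's flat seating and the cap's centring I checked only from image measurements and arm readings, having used all 10 views.

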